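# Slide an aluminium blank along the bench into its locating corner

## Task

Push the blue-painted metal block along the table top with the fingertips until one of its long sides lies flat against the dark steel fence bar and its end is butted up against the orange stop, ready for drilling; then take the hand away. Only push it: do not lift, carry or tip it, and leave the other things on the table where they are.

Things in the scene. Friction and masses are not known exactly. Their poses are not given: they have to be found in the camera images.
- blank: Loose blue-painted aluminium block, a box 100 mm (its x) by 56 mm (its y) by 24 mm high, about 0.36 kg (0.25 to 0.5), with three small brass bushes in its top (one near one end, two near the other; either end may point to the stop). Origin: centre of its underside, on the table top (z = 0); z up. It slides on the table with friction of roughly 0.6.
- fence: Dark steel fence bar fixed to the table, 280 mm along its x, 20 mm along y, 25 mm high, two low screw heads on top. Origin: centre of its underside, z up. x points along the bar towards the stop, away from the robot. The block belongs on the -y side (robot's right), whose upright face is the plane y = -10 mm; a seated block has its origin at y = -38 mm and its x axis parallel to the bar.
- end_stop: Orange stop fixed across the far half of the fence bar, black knob on top (34 mm high, 48 with the knob). Axes parallel to the fence's; origin on the fence's centre line at the table top. 30 mm along x; its flat upright face towards the robot is the plane x = -15 mm, reaching from the fence out to y = -60 mm. A seated block has its origin at x = -65, y = -38 mm here.
- drill_vice: Bystander: the small grey drill vice, fixed to the table to the right of the fence, about 220 x 100 mm, 60 mm high, its long side about 20 degrees off the world's x; origin at its underside near the middle. Its end near the robot is at about x = 0.47, y = 0.09 and its side towards the fence never passes y = 0.20.
- filter_cap: Bystander, loose: black round oil-filter cap, 74 mm across, 22 mm high; origin at the centre of its underside.
- punch: Bystander, loose: steel punch, 150 mm long (its y), 11 mm thick, lying between the vice and the fence; origin at its middle on the table top.
- wrench_3: Bystander, loose: large combination wrench, 250 mm long (its y), 45 mm wide, 10 mm thick; origin at its middle on the table top.
- pliers_2: Bystander, loose: pliers with blue handles, 168 mm long (its y), 64 mm wide, 14 mm thick, behind the vice; origin at its middle on the table top.
- tape_measure: Bystander, loose: grey and yellow tape measure, 123 mm (its y) by 73 mm, 37 mm high, beyond the stop; origin at its middle on the table top.
There are look-alikes about, which are no part of the job. Several things have the shape of the end_stop; the one meant has the colours described above.

How it is judged:
By the outcome, as a careful person would: the job done as asked, in the order asked, and still so for the second after the job is handed in, with the robot touching nothing.
It also fails if it takes over 67 s, if anything falls off the work surface, if the arm or the gripper's body presses on something with over 40 N, if the wrist force passes 120 N, or if a joint passes its speed limit or range.

## Robot

A 6-joint arm with a two-finger parallel gripper is mounted at the origin on a cart in front of the work surface, level with it; the furniture and walls round the work are solid. World frame = base frame: x ahead of the robot, y to its left, z up, the work surface at z = 0. Lengths are in m, angles in rad, forces in N, time in s.
With the tool pointing down it reaches from about 0.425 to 0.95 m from the base axis. Payload 14.7 kg.
Tool frame: the origin (TCP) lies on the mounting face of the last link; the fingertips stand 173 mm ahead of it and the grasp point (between the pads) lies 155 mm ahead of it; z points along the fingers, y is the direction in which the jaws open and shut (so a half turn about z gives the same grasp; the last joint's range is limited). The gripper opens to 85 mm and grips with 20 to 120 N. Pads are 22 mm wide; open, the fingers measure 114 mm over their backs; the gripper's body (76 mm by 85 mm) begins 54 mm behind the grasp point. The pads swing forward as they close: fully open they stand 13 mm farther back than shut.
Start: joints at [-1.253, 0.48, 1.596, -0, 1.065, -0.047], TCP at [0.232, -0.607, 0.405] pointing down, gripper open.
Joint ranges: [-2.75, 2.75], [-0.82, 2.05], [0.23, 2.67], [-1.56, 4.7], [0.09, 2.69], [-2.92, 2.92]. Speed limits (rad/s): [1.89, 1.89, 2.39, 3.01, 3.01, 3.01].

## Interface

Orientations are given as a unit quaternion [w, x, y, z].
In Python, from workcell import r, cams, job_done gives the robot as it stands.
- The arm moves only by the tool drive_tool, never from a script. Its argument "motion" is a list of rows, each an object with "linear": the shift along the tool's x, y, z in cm, a list of three; "dr": the turn, a rotation vector about the tool's x, y, z in rad, a list of three; "jaw": the gripper command: -1 is shut, 1 is fully open, values between are in proportion. In form: [{"linear": [x, y, z], "dr": [rx, ry, rz], "jaw": jaw}, ...]. A call has 1 to 10 rows; each row shifts and turns the pose as measured when the row begins, along the tool's axes as they then stand; what a row does not reach is not made up. A row lasts 1/10 s, in which the tool goes at most 50 mm and 8.59 degrees, less where a joint would pass 70% of its speed; a pose out of reach is approached as far as the arm can. A call with a gripper value outside its range is refused whole. The fingers move at their own pace and stop on an object; "newtons" is the grip in N (left out, the last holds). Time passes only in rows, so rows that do not move let the fingers close. It gives the time, the measured TCP pose, the force and the opening at its end, in the units of the state.
- r.state(): the state, without advancing time (a new reading comes with each control period).
- cams.read_camera(name): name is "side" or "top" or "wrist"; returns the picture (420x560x3 uint8, blue, green, red); there is no depth.
- cams.get_calibration(name): a dict with "fx", "fy", "cx", "cy" (pixels), "rvec" (rotation vector, rad) and "tvec" (3), from world to camera coordinates, as OpenCV has them; the wrist camera has in their place "T_tool_cam" (4x4, takes a point from camera to tool coordinates, whose origin is the TCP and whose axes are the flange's). Camera axes: x right, y down, z forward; pixel columns grow to the right and rows downward; lengths in m; the calibration is good to about 2 mm. The wrist camera is an equidistant fisheye: a pixel r from the principal point sees the ray r / f radians off the axis. A picture is of the moment at which its call begins: read the wrist's pose just before it. get_calibration takes no time and is no camera call.
- job_done(): hands the job in, once; it reports no verdict.
The state is a dict: "clock": time; "joints": joint angles; "dq": joint speeds; "effort": joint torques, N m; "tcp_pos": TCP position; "tool_rot": TCP orientation; "contact_force": force on the tool from outside, world axes, zero at the start; "wrist_torque": the same for the moment, N m; "width": finger opening in m.
Only numpy, scipy, OpenCV 4.12 (cv2) and the standard library are available. Lean on these libraries where they do the work, as an engineer would, in place of code of your own. Each camera call takes 0.05 s, during which the arm holds its last target. There are 200 camera calls.

## Working session

There is one attempt and no reset: what is moved stays moved. The work goes in short steps, Python scripts to look and compute and a tool call to move; the robot and the scene stay as the last step left them, time stands still between calls to the robot, and variables do not carry over. Pictures are saved under pics/ and viewed, about 8 in all and at most 12, crops included, and the job is handed in when it is done.

Besides the shell and the picture viewer there is one more tool, called after "Request:" by a JSON object that holds its "method" and its "body". drive_tool: Moves the arm, as the interface text tells. Its arguments: {"type":"object","properties":{"motion":{"type":"array"},"newtons":{"type":"number"}},"required":["motion"]}

```bash
mkdir -p pics; ls; python3 - <<'E'
from workcell import r,cams
import cv2
s=r.state();print(s)
for n in("top","side"):
    cv2.imwrite(f"pics/{n}0.png",cams.read_camera(n))
for n in("top","side","wrist"):print(n,cams.get_calibration(n))
E
```

```text
pics
{'clock': 0.0, 'joints': array([-1.25259937e+00,  4.80859703e-01,  1.59686158e+00, -1.27499198e-05,
        1.06510500e+00, -4.66260548e-02]), 'dq': array([ 0.00085387,  0.00170813, -0.00186996, -0.00062803,  0.00103532,
       -0.0013612 ]), 'effort': array([ 2.75251463e-03, -9.50629020e+01, -4.30193460e+01,  5.00603301e-05,
        1.22334235e-02, -8.17051045e-05]), 'tcp_pos': array([ 0.23184959, -0.60703352,  0.40405876]), 'tool_rot': array([-6.10380221e-04,  9.83408353e-01,  1.81404603e-01, -8.90208736e-05]), 'contact_force': array([ 0.78264044,  0.1310248 , -0.36877988]), 'wrist_torque': array([-0.04635348, -0.03225402, -0.0158345 ]), 'width': 0.08495742093095004}
top {'fx': 486.1197068715463, 'fy': 486.1197068715463, 'cx': 282.1006690530209, 'cy': 205.92403901320165, 'rvec': array([ 2.19201816, -2.18349256,  0.09820218]), 'tvec': array([0.13908255, 0.63826325, 1.01361205])}
side {'fx': 454.7023849675479, 'fy': 454.7023849675479, 'cx': 280.35433587374126, 'cy': 213.0941604252187, 'rvec': array([ 2.19314147, -0.07005857,  0.04630852]), 'tvec': array([-0.60632248,  0.16938751,  1.03392504])}
wrist {'fx': 325.19226210127806, 'fy': 325.19226210127806, 'cx': 279.1917089309476, 'cy': 205.17244489621095, 'T_tool_cam': array([[-1.24006581e-04, -9.62147853e-01, -2.72527970e-01,
         6.87944181e-02],
       [ 9.99999931e-01, -2.14506436e-04,  3.02282126e-04,
        -1.96509689e-04],
       [-3.49299102e-04, -2.72527914e-01,  9.62147813e-01,
         3.08914459e-02],
       [ 0.00000000e+00,  0.00000000e+00,  0.00000000e+00,
         1.00000000e+00]])}
```

View pics/top0.png

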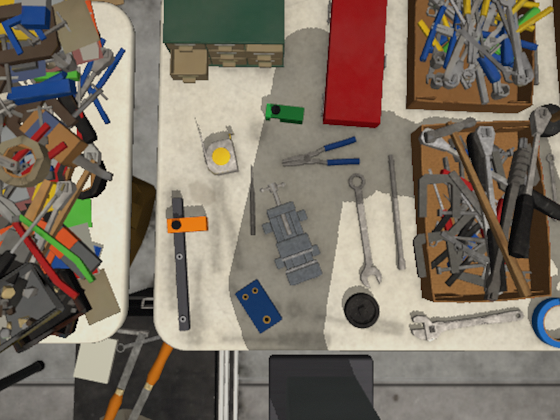

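View pics/side0.png

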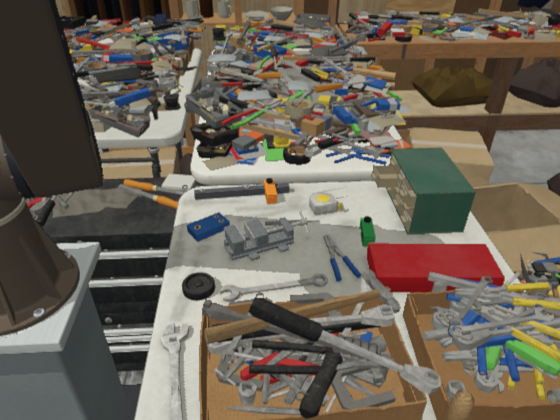

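The top view shows the blue block at about (258,306), two bushes on one end and one on the other. The fence runs (178,195)–(184,328) and the orange stop is at (187,224). Look-alikes are the green stop-shaped clamp at (284,113), the blue-handled pliers (335,152) and the blue tape roll (548,322). By shape and colour I choose the block at (258,306) and the orange stop with the black knob.

```bash
cat > h.py <<'E'
import numpy as np,cv2
from scipy.spatial.transform import Rotation as R
from workcell import r,cams
def ray2plane(name,px,z):
    c=cams.get_calibration(name);M=cv2.Rodrigues(c["rvec"])[0];o=-M.T@c["tvec"]
    px=np.atleast_2d(np.asarray(px,float))
    d=np.c_[(px[:,0]-c["cx"])/c["fx"],(px[:,1]-c["cy"])/c["fy"],np.ones(len(px))]@M
    return (o+d*((z-o[2])/d[:,2])[:,None])[:,:2]
def mask(hsv,lo,hi,roi):
    m=cv2.inRange(hsv,np.array(lo),np.array(hi));k=np.zeros_like(m);x0,y0,x1,y1=roi
    k[y0:y1,x0:x1]=m[y0:y1,x0:x1];return k
def big(m):
    return max(cv2.findContours(m,cv2.RETR_EXTERNAL,cv2.CHAIN_APPROX_NONE)[0],key=cv2.contourArea)[:,0]
def rect(P):
    (c,(w,h),a)=cv2.minAreaRect((P*1000).astype(np.float32));B=cv2.boxPoints((c,(w,h),a))
    e=[B[1]-B[0],B[2]-B[1]];L=max(e,key=np.linalg.norm)
    return np.array(c),sorted((w,h)),(np.degrees(np.arctan2(L[1],L[0]))+90)%180-90,B
E
python3 - <<'E'
from h import *
im=cv2.imread("pics/top0.png");h=cv2.cvtColor(im,cv2.COLOR_BGR2HSV)
np.set_printoptions(precision=1,suppress=True)
for n,lo,hi,roi,z in[("blank",(100,90,30),(125,255,255),(225,270,300,340),.024),("stop",(5,150,120),(20,255,255),(150,200,220,250),.034),("fence_far",(0,0,0),(180,140,110),(165,190,195,214),.025),("fence",(0,0,0),(180,140,110),(165,236,195,335),.025),("vice",(0,0,50),(180,140,140),(262,180,325,288),.03)]:
    m=mask(h,lo,hi,roi);print(n,*rect(ray2plane("top",big(m),z)),sep="\n ")
cv2.imwrite("pics/crop.png",cv2.resize(im[180:345,150:330],None,fx=3.5,fy=3.5,interpolation=cv2.INTER_CUBIC))
E
```

```text
blank
 [427.2 191.2]
 [55.422603607177734, 98.4178466796875]
 33.458435
 [[370.8 187.2]
 [401.4 140.9]
 [483.5 195.2]
 [453.  241.4]]
stop
 [597.6 341.5]
 [30.4263973236084, 84.26366424560547]
 -85.6607
 [[579.2 382.3]
 [585.6 298.3]
 [615.9 300.6]
 [609.6 384.6]]
fence_far
 [645.  368.1]
 [36.18631362915039, 46.9821662902832]
 0.27272797
 [[621.5 386.1]
 [621.6 349.9]
 [668.6 350.1]
 [668.4 386.3]]
fence
 [475.4 352.1]
 [23.879335403442383, 196.8975067138672]
 4.3465424
 [[376.4 356.6]
 [378.2 332.7]
 [574.5 347.7]
 [572.7 371.5]]
vice
 [579.8 118. ]
 [132.16453552246094, 225.94802856445312]
 0.28916168
 [[466.5 183.5]
 [467.1  51.3]
 [693.1  52.5]
 [692.4 184.6]]
```

View pics/crop.png

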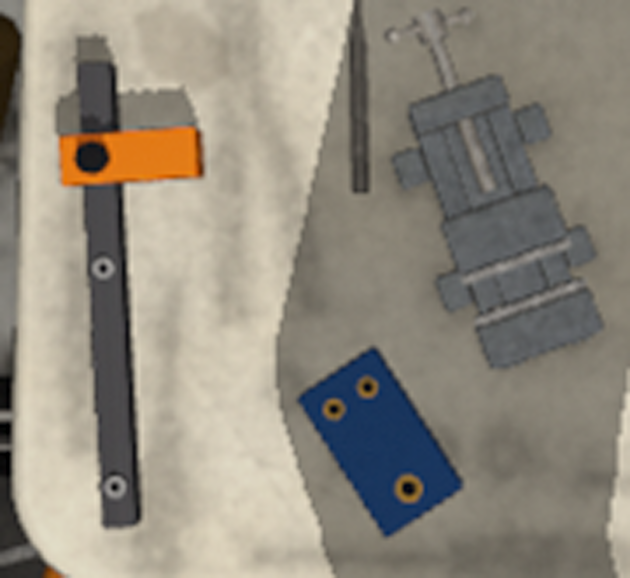

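The crop confirms the blue block with three brass bushes and the orange stop with its black knob. Next I'll check the vice clearance and the camera parallax.

```bash
cat >> h.py <<'E'
def go(x,y,z,yaw):
    "remaining: turn about tool z (rad), shift in CURRENT tool axes (cm)"
    s=r.state();q=s["tool_rot"];M=R.from_quat([q[1],q[2],q[3],q[0]])
    want=R.from_euler("z",yaw,degrees=True)*R.from_euler("x",180,degrees=True)
    print("t",round(s["clock"],2),"p",s["tcp_pos"].round(4),"F",s["contact_force"].round(1),"w",round(s["width"],4))
    print("dr",(M.inv()*want).as_rotvec().round(3),"lin now",(100*M.inv().apply(np.array([x,y,z])-s["tcp_pos"])).round(2),
      "lin after turn",(100*want.inv().apply(np.array([x,y,z])-s["tcp_pos"])).round(2))
E
python3 - <<'E'
from h import *
c=cams.get_calibration("top");M=cv2.Rodrigues(c["rvec"])[0];print((-M.T@c["tvec"]).round(3))
P=[(290,285.7),(275.7,265.7),(277,262)]
for z in(0,.03,.06):print(z,ray2plane("top",P,z).round(3).tolist())
go(.5,-.25,.35,94.35)
E
```

```text
[0.557 0.154 1.058]
0 [[0.467, 0.124], [0.51, 0.155], [0.518, 0.152]]
0.03 [[0.47, 0.125], [0.511, 0.155], [0.519, 0.152]]
0.06 [[0.472, 0.125], [0.513, 0.155], [0.52, 0.152]]
t 0.1 p [ 0.2319 -0.607   0.4041] F [ 0.8 -0.   0.3] w 0.0853
dr [-1.000e-03 -1.000e-03 -1.282e+00] lin now [ 37.79 -23.78   5.44] lin after turn [33.57 29.44  5.41]
```

Request:
{"method": "drive_tool", "body": {"motion": [{"linear": [0, 0, 0], "dr": [0, 0, -0.1425], "jaw": -1}, {"linear": [0, 0, 0], "dr": [0, 0, -0.1425], "jaw": -1}, {"linear": [0, 0, 0], "dr": [0, 0, -0.1425], "jaw": -1}, {"linear": [0, 0, 0], "dr": [0, 0, -0.1425], "jaw": -1}, {"linear": [0, 0, 0], "dr": [0, 0, -0.1425], "jaw": -1}, {"linear": [0, 0, 0], "dr": [0, 0, -0.1425], "jaw": -1}, {"linear": [0, 0, 0], "dr": [0, 0, -0.1425], "jaw": -1}, {"linear": [0, 0, 0], "dr": [0, 0, -0.1425], "jaw": -1}, {"linear": [0, 0, 0], "dr": [0, 0, -0.1425], "jaw": -1}]}}

```text
clock: 1.0
tcp_pos: [0.2315, -0.606, 0.4006]
tool_rot: [-0.003, 0.662, 0.75, 0.002]
contact_force: [-0.2, 0.1, 0.3]
width: -0.0002
```

Request:
{"method": "drive_tool", "body": {"motion": [{"linear": [3.4, 2.9, 0.5], "dr": [0, 0, 0], "jaw": -1}, {"linear": [3.4, 2.9, 0.5], "dr": [0, 0, 0], "jaw": -1}, {"linear": [3.4, 2.9, 0.5], "dr": [0, 0, 0], "jaw": -1}, {"linear": [3.4, 2.9, 0.5], "dr": [0, 0, 0], "jaw": -1}, {"linear": [3.4, 2.9, 0.5], "dr": [0, 0, 0], "jaw": -1}, {"linear": [3.4, 2.9, 0.5], "dr": [0, 0, 0], "jaw": -1}, {"linear": [3.4, 2.9, 0.5], "dr": [0, 0, 0], "jaw": -1}, {"linear": [3.4, 2.9, 0.5], "dr": [0, 0, 0], "jaw": -1}, {"linear": [3.4, 2.9, 0.5], "dr": [0, 0, 0], "jaw": -1}, {"linear": [3.4, 2.9, 0.5], "dr": [0, 0, 0], "jaw": -1}]}}

```text
clock: 2.0
tcp_pos: [0.4807, -0.2228, 0.3516]
tool_rot: [0.001, 0.661, 0.75, 0.002]
contact_force: [4.8, 0.0, 2.3]
width: -0.0
```

```bash
python3 -c "
from h import *
go(.418,.105,.26,94.35)"
```

```text
t 2.0 p [ 0.4807 -0.2228  0.3516] F [4.8 0.  2.3] w -0.0
dr [ 0.003 -0.002  0.05 ] lin now [33.29 -2.15  9.21] lin after turn [33.16 -3.77  9.16]
```

Request:
{"method": "drive_tool", "body": {"motion": [{"linear": [4, 0, 1], "dr": [0, 0, 0.05], "jaw": -1}, {"linear": [4, 0, 1], "dr": [0, 0, 0], "jaw": -1}, {"linear": [4, 0, 1], "dr": [0, 0, 0], "jaw": -1}, {"linear": [4, -0.5, 1], "dr": [0, 0, 0], "jaw": -1}, {"linear": [4, -0.7, 1], "dr": [0, 0, 0], "jaw": -1}, {"linear": [4, -0.7, 1], "dr": [0, 0, 0], "jaw": -1}, {"linear": [4, -0.7, 1], "dr": [0, 0, 0], "jaw": -1}, {"linear": [3, -0.7, 1], "dr": [0, 0, 0], "jaw": -1}, {"linear": [1, 0, 0], "dr": [0, 0, 0], "jaw": -1}, {"linear": [0, 0, 0], "dr": [0, 0, 0], "jaw": -1}]}}

```text
clock: 3.0
tcp_pos: [0.4221, 0.1088, 0.2686]
tool_rot: [0.003, 0.679, 0.734, 0.002]
contact_force: [0.1, -1.1, 0.7]
width: -0.0001
```

```bash
python3 -c "
from h import *
go(.418,.105,.183,94.35)"
```

```text
t 3.0 p [0.4221 0.1088 0.2686] F [ 0.1 -1.1  0.7] w -0.0001
dr [0.008 0.002 0.003] lin now [-0.33 -0.51  8.55] lin after turn [-0.34 -0.44  8.56]
```

Request:
{"method": "drive_tool", "body": {"motion": [{"linear": [-0.2, -0.5, 2], "dr": [0.008, 0, 0], "jaw": -1}, {"linear": [0, 0, 2], "dr": [0, 0, 0], "jaw": -1}, {"linear": [0, 0, 2], "dr": [0, 0, 0], "jaw": -1}, {"linear": [0, 0, 2], "dr": [0, 0, 0], "jaw": -1}, {"linear": [0, 0, 0.7], "dr": [0, 0, 0], "jaw": -1}, {"linear": [0, 0, 0], "dr": [0, 0, 0], "jaw": -1}, {"linear": [0, 0, 0], "dr": [0, 0, 0], "jaw": -1}]}}

```text
clock: 3.7
tcp_pos: [0.422, 0.1014, 0.1814]
tool_rot: [0.003, 0.68, 0.733, 0.002]
contact_force: [0.3, -0.5, 0.4]
width: 0.0001
```

```bash
python3 - <<'E'
from h import *
go(.412,.175,.183,94.35)
cv2.imwrite("pics/w1.png",cams.read_camera("wrist"))
E
```

```text
t 3.7 p [0.422  0.1014 0.1814] F [ 0.3 -0.5  0.4] w 0.0001
dr [0.006 0.002 0.   ] lin now [ 7.42 -0.43 -0.18] lin after turn [ 7.42 -0.44 -0.16]
```

View pics/w1.png

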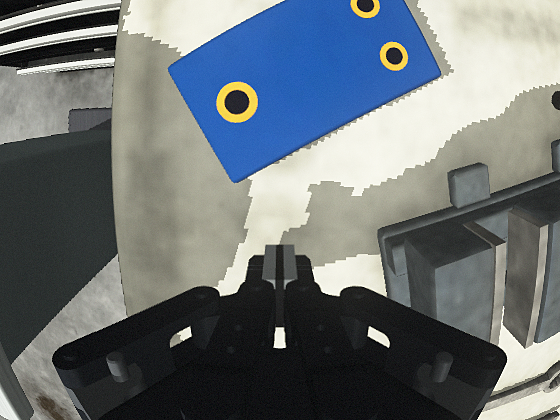

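The wrist view shows the fingers at column 280, the block's near corner at (235,182), and the vice clear on the right. I'll shift towards the near corner and push it +y so the block turns clockwise.

Request:
{"method": "drive_tool", "body": {"motion": [{"linear": [1, -0.7, 0], "dr": [0, 0, 0], "jaw": -1}, {"linear": [1, -0.5, 0], "dr": [0, 0, 0], "jaw": -1}, {"linear": [0.8, 0, 0], "dr": [0, 0, 0], "jaw": -1}, {"linear": [0.6, 0, 0], "dr": [0, 0, 0], "jaw": -1}, {"linear": [0.6, 0, 0], "dr": [0, 0, 0], "jaw": -1}, {"linear": [0.6, 0, 0], "dr": [0, 0, 0], "jaw": -1}, {"linear": [0.6, 0, 0], "dr": [0, 0, 0], "jaw": -1}, {"linear": [0.6, 0, 0], "dr": [0, 0, 0], "jaw": -1}, {"linear": [0.6, 0, 0], "dr": [0, 0, 0], "jaw": -1}, {"linear": [0, 0, 0], "dr": [0, 0, 0], "jaw": -1}]}}

```text
clock: 4.75
tcp_pos: [0.4038, 0.1704, 0.1836]
tool_rot: [0.004, 0.679, 0.734, 0.003]
contact_force: [0.8, -0.0, 0.3]
width: 0.0001
```

```bash
cat >> h.py <<'E'
def wray(px,z):
    "wrist fisheye pixels -> world xy at height z"
    s=r.state();im=None;q=s["tool_rot"];M=R.from_quat([q[1],q[2],q[3],q[0]]).as_matrix()
    c=cams.get_calibration("wrist");T=c["T_tool_cam"];px=np.atleast_2d(np.asarray(px,float))-[c["cx"],c["cy"]]
    rr=np.hypot(*px.T);th=rr/c["fx"];k=np.sin(th)/np.maximum(rr,1e-9)
    d=np.c_[px*k[:,None],np.cos(th)]@(M@T[:3,:3]).T;o=M@T[:3,3]+s["tcp_pos"]
    return (o+d*((z-o[2])/d[:,2])[:,None])[:,:2]
def blank_wrist(name):
    import math
    im=cams.read_camera("wrist");cv2.imwrite(name,im);h=cv2.cvtColor(im,cv2.COLOR_BGR2HSV)
    b=big(mask(h,(100,150,100),(125,255,255),(0,0,560,420)))
    P=wray(b,.024);print("wrist blank",*[np.round(v,1) for v in rect(P)[:3]],"touches border",bool((b.min()<=1)))
    return im
def blank_top(name):
    im=cams.read_camera("top");cv2.imwrite(name,im);h=cv2.cvtColor(im,cv2.COLOR_BGR2HSV)
    b=big(mask(h,(100,90,30),(125,255,255),(160,200,300,345)))
    print("top blank",*[np.round(v,1) for v in rect(ray2plane("top",b,.024))[:3]])
    return im
E
python3 - <<'E'
from h import *
go(.412,.175,.183,94.35)
blank_wrist("pics/w2.png");blank_top("pics/t2.png")
E
```

```text
t 4.75 p [0.4038 0.1704 0.1836] F [ 0.8 -0.   0.3] w 0.0001
dr [0.009 0.001 0.002] lin now [0.4  0.86 0.07] lin after turn [0.4  0.86 0.06]
wrist blank [432.6 215.7] [54.8 98.5] 10.3 touches border False
top blank [434.9 214.8] [56.4 94.7] 10.6
```

View pics/w2.png

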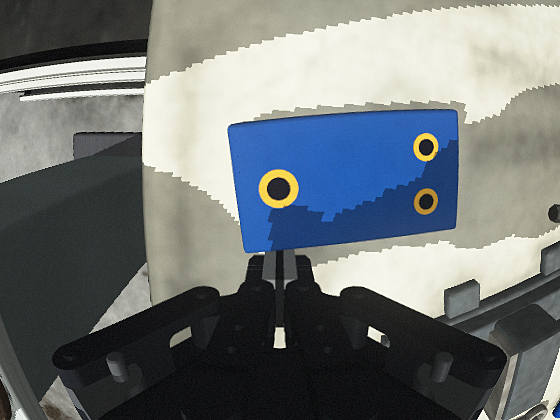

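The block is now at (433,215) mm with yaw 10.4°. I'll back off, centre on the long side, open the jaws to about 45 mm, and push with two fingertips.

Request:
{"method": "drive_tool", "body": {"motion": [{"linear": [-1, 0, 0], "dr": [0.009, 0, 0], "jaw": -1}, {"linear": [0, 1, 0], "dr": [0, 0, 0], "jaw": 0.06}, {"linear": [0, 1, 0.2], "dr": [0, 0, 0], "jaw": 0.06}, {"linear": [0, 0.7, 0.3], "dr": [0, 0, 0], "jaw": 0.06}, {"linear": [0, 0, 0], "dr": [0, 0, 0], "jaw": 0.06}, {"linear": [0, 0, 0], "dr": [0, 0, 0], "jaw": 0.06}, {"linear": [0, 0, 0], "dr": [0, 0, 0], "jaw": 0.06}]}}

```text
clock: 5.55
tcp_pos: [0.4354, 0.1623, 0.1781]
tool_rot: [0.001, 0.68, 0.733, 0.001]
contact_force: [-0.3, -0.0, 0.1]
width: 0.045
```

```bash
python3 -c "
from h import *
go(.433,.265,.179,94.35)"
```

```text
t 5.55 p [0.4354 0.1623 0.1781] F [-0.3 -0.   0.1] w 0.045
dr [0.003 0.001 0.   ] lin now [10.26  0.54 -0.1 ] lin after turn [10.26  0.54 -0.09]
```

Request:
{"method": "drive_tool", "body": {"motion": [{"linear": [0.8, 0.1, 0], "dr": [0, 0, 0], "jaw": 0.06}, {"linear": [0.8, 0.1, 0], "dr": [0, 0, 0], "jaw": 0.06}, {"linear": [0.9, 0.1, 0], "dr": [0, 0, 0], "jaw": 0.06}, {"linear": [0.9, 0.1, 0], "dr": [0, 0, 0], "jaw": 0.06}, {"linear": [0.9, 0, 0], "dr": [0, 0, 0], "jaw": 0.06}, {"linear": [0.9, 0, 0], "dr": [0, 0, 0], "jaw": 0.06}, {"linear": [0.9, 0, 0], "dr": [0, 0, 0], "jaw": 0.06}, {"linear": [0.9, 0, 0], "dr": [0, 0, 0], "jaw": 0.06}, {"linear": [0.8, 0, 0], "dr": [0, 0, 0], "jaw": 0.06}, {"linear": [0, 0, 0], "dr": [0, 0, 0], "jaw": 0.06}]}}

```text
clock: 6.55
tcp_pos: [0.4318, 0.2482, 0.178]
tool_rot: [0.001, 0.679, 0.734, 0.0]
contact_force: [0.2, -0.8, 0.3]
width: 0.0453
```

```bash
python3 - <<'E'
from h import *
go(.433,.274,.179,94.35)
im=blank_wrist("pics/w3.png");blank_top("pics/t3.png")
E
```

```text
t 6.55 p [0.4318 0.2482 0.178 ] F [ 0.2 -0.8  0.3] w 0.0453
dr [0.001 0.001 0.002] lin now [ 2.56  0.32 -0.1 ] lin after turn [ 2.56  0.32 -0.1 ]
wrist blank [431.9 287.2] [54.7 98.1] 4.6 touches border False
top blank [463.4 290.6] [35.7 51.7] -83.6
```

View pics/w3.png

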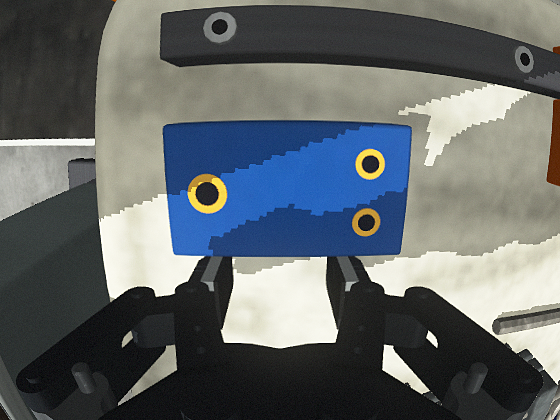

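The block is flush on both fingertips with yaw 4.6°. The fence front edge is at about row 65 and the block's far edge at row 125. About 25 mm remains to the fence.

Request:
{"method": "drive_tool", "body": {"motion": [{"linear": [0.6, 0, 0], "dr": [0, 0, 0], "jaw": 0.06}, {"linear": [0.6, 0, 0], "dr": [0, 0, 0], "jaw": 0.06}, {"linear": [0.5, 0, 0], "dr": [0, 0, 0], "jaw": 0.06}, {"linear": [0.4, 0, 0], "dr": [0, 0, 0], "jaw": 0.06}, {"linear": [0.3, 0, 0], "dr": [0, 0, 0], "jaw": 0.06}, {"linear": [0, 0, 0], "dr": [0, 0, 0], "jaw": 0.06}]}}

```text
clock: 7.25
tcp_pos: [0.4297, 0.2723, 0.1779]
tool_rot: [0.001, 0.68, 0.733, -0.001]
contact_force: [0.6, -1.5, 1.0]
width: 0.0452
```

```bash
python3 - <<'E'
from h import *
go(.433,.274,.179,94.35)
E
```

```text
t 7.25 p [0.4297 0.2723 0.1779] F [ 0.6 -1.5  1. ] w 0.0452
dr [0.    0.002 0.   ] lin now [ 0.14  0.34 -0.11] lin after turn [ 0.14  0.34 -0.11]
```

Small steps now until the force rises.

Request:
{"method": "drive_tool", "body": {"motion": [{"linear": [0.2, 0, 0], "dr": [0, 0, 0], "jaw": 0.06}, {"linear": [0.2, 0, 0], "dr": [0, 0, 0], "jaw": 0.06}]}}

```text
clock: 7.45
tcp_pos: [0.4294, 0.2749, 0.1779]
tool_rot: [0.001, 0.679, 0.734, -0.002]
contact_force: [19.7, -51.7, 9.8]
width: 0.0454
```

Request:
{"method": "drive_tool", "body": {"motion": [{"linear": [0.2, 0, 0], "dr": [0, 0, 0], "jaw": 0.06}, {"linear": [0.2, 0, 0], "dr": [0, 0, 0], "jaw": 0.06}]}}

```text
clock: 7.65
tcp_pos: [0.4297, 0.2754, 0.1779]
tool_rot: [0.002, 0.679, 0.734, -0.004]
contact_force: [11.4, -33.6, 7.2]
width: 0.0456
```

```bash
python3 - <<'E'
from h import *
go(.433,.274,.179,94.35)
blank_wrist("pics/w4.png")
E
```

```text
t 7.65 p [0.4297 0.2754 0.1779] F [ 11.4 -33.6   7.2] w 0.0456
dr [-0.003  0.008  0.001] lin now [-0.17  0.32 -0.11] lin after turn [-0.17  0.32 -0.11]
wrist blank [429.9 313.4] [54.6 98.1] 4.3 touches border False
```

View pics/w4.png

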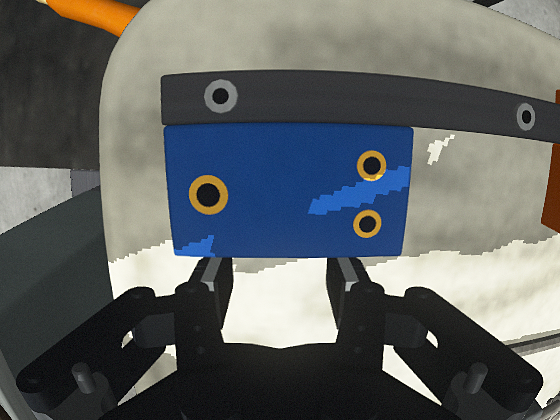

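The block lies flush on the fence with no gap visible; the yaw is 4.3°. I'll retreat, rise, turn 90°, and get behind the near end.

Request:
{"method": "drive_tool", "body": {"motion": [{"linear": [-0.5, 0, 0], "dr": [0, 0, 0], "jaw": 0.06}, {"linear": [-1.5, 0, 0], "dr": [0, 0, 0], "jaw": 0.06}, {"linear": [-1, 0, -2], "dr": [0, 0, 0], "jaw": -0.7}, {"linear": [0, 0, -3], "dr": [0, 0, 0], "jaw": -0.7}, {"linear": [0, 0, -3], "dr": [0, 0, 0.14], "jaw": -0.7}, {"linear": [0, 0, 0], "dr": [0, 0, 0.14], "jaw": -0.7}, {"linear": [0, 0, 0], "dr": [0, 0, 0.14], "jaw": -0.7}, {"linear": [0, 0, 0], "dr": [0, 0, 0.14], "jaw": -0.7}, {"linear": [0, 0, 0], "dr": [0, 0, 0.14], "jaw": -0.7}, {"linear": [0, 0, 0], "dr": [0, 0, 0.14], "jaw": -0.7}]}}

```text
clock: 8.7
tcp_pos: [0.4325, 0.2394, 0.2614]
tool_rot: [0.003, 0.926, 0.378, -0.002]
contact_force: [1.0, 0.1, -0.2]
width: 0.0129
```

Request:
{"method": "drive_tool", "body": {"motion": [{"linear": [0, 0, 0], "dr": [0, 0, 0.14], "jaw": -0.7}, {"linear": [0, 0, 0], "dr": [0, 0, 0.14], "jaw": -0.7}, {"linear": [0, 0, 0], "dr": [0, 0, 0.14], "jaw": -0.7}, {"linear": [0, 0, 0], "dr": [0, 0, 0.14], "jaw": -0.7}, {"linear": [0, 0, 0], "dr": [0, 0, 0.14], "jaw": -0.7}, {"linear": [0, 0, 0], "dr": [0, 0, 0.14], "jaw": -0.7}, {"linear": [0, 0, 0], "dr": [0, 0, 0], "jaw": -0.7}]}}

```text
clock: 9.4
tcp_pos: [0.432, 0.2352, 0.2611]
tool_rot: [0.003, 0.999, -0.052, -0.001]
contact_force: [-0.2, -0.1, -0.8]
width: 0.0125
```

```bash
python3 - <<'E'
from h import *
go(.347,.304,.25,4.3)
E
```

```text
t 9.4 p [0.432  0.2352 0.2611] F [-0.2 -0.1 -0.8] w 0.0125
dr [ 0.006  0.001 -0.179] lin now [-9.17 -5.96  1.08] lin after turn [-7.96 -7.49  1.11]
```

Request:
{"method": "drive_tool", "body": {"motion": [{"linear": [0, 0, 0], "dr": [0.006, 0, -0.09], "jaw": -0.7}, {"linear": [0, 0, 0], "dr": [0, 0, -0.09], "jaw": -0.7}, {"linear": [-2, -1.9, 0], "dr": [0, 0, 0], "jaw": -0.7}, {"linear": [-2, -1.9, 0], "dr": [0, 0, 0], "jaw": -0.7}, {"linear": [-2, -1.9, 0], "dr": [0, 0, 0], "jaw": -0.7}, {"linear": [-2, -1.9, 0], "dr": [0, 0, 0], "jaw": -0.7}, {"linear": [0, 0, 0], "dr": [0, 0, 0], "jaw": -0.7}]}}

```text
clock: 10.1
tcp_pos: [0.343, 0.3019, 0.261]
tool_rot: [-0.001, 0.998, 0.057, 0.0]
contact_force: [-0.2, 0.9, 0.1]
width: 0.013
```

```bash
python3 - <<'E'
from h import *
go(.349,.304,.180,4.3)
blank_wrist("pics/w5.png")
E
```

```text
t 10.1 p [0.343  0.3019 0.261 ] F [-0.2  0.9  0.1] w 0.013
dr [-0.002 -0.     0.04 ] lin now [ 0.62 -0.12  8.1 ] lin after turn [ 0.62 -0.16  8.1 ]
wrist blank [431.  312.5] [54.5 98.7] 4.4 touches border False
```

Request:
{"method": "drive_tool", "body": {"motion": [{"linear": [0.3, -0.1, 2], "dr": [0, 0, 0.04], "jaw": -0.7}, {"linear": [0.3, 0, 2], "dr": [0, 0, 0], "jaw": -0.7}, {"linear": [0, 0, 2], "dr": [0, 0, 0], "jaw": -0.7}, {"linear": [0, 0, 1.5], "dr": [0, 0, 0], "jaw": -0.7}, {"linear": [0, 0, 0.5], "dr": [0, 0, 0], "jaw": -0.7}, {"linear": [0, 0, 0], "dr": [0, 0, 0], "jaw": -0.7}]}}

```text
clock: 10.75
tcp_pos: [0.3546, 0.3013, 0.1793]
tool_rot: [-0.002, 0.999, 0.045, 0.003]
contact_force: [0.4, 0.6, 0.2]
width: 0.013
```

```bash
python3 - <<'E'
from h import *
go(.460,.3120,.180,4.35)
cv2.imwrite("pics/w6.png",cams.read_camera("wrist"))
E
```

```text
t 10.75 p [0.3546 0.3013 0.1793] F [0.4 0.6 0.2] w 0.013
dr [-0.005 -0.005  0.013] lin now [ 1.06e+01 -1.30e-01 -1.00e-02] lin after turn [10.6  -0.27 -0.07]
```

View pics/w6.png

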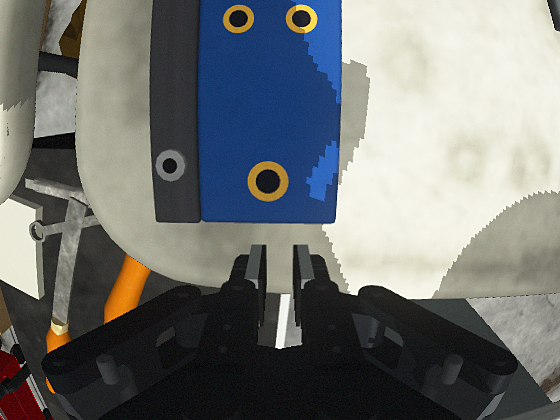

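The block end is ahead, spanning columns 200–337, with the fingertips inside it at 240–315 and the fence on the left. I'll push along the bar.

Request:
{"method": "drive_tool", "body": {"motion": [{"linear": [0.8, -0.1, 0], "dr": [0, 0, 0.013], "jaw": -0.7}, {"linear": [0.8, -0.1, 0], "dr": [0, 0, 0], "jaw": -0.7}, {"linear": [0.8, 0, 0], "dr": [0, 0, 0], "jaw": -0.7}, {"linear": [1, 0, 0], "dr": [0, 0, 0], "jaw": -0.7}, {"linear": [1, 0, 0], "dr": [0, 0, 0], "jaw": -0.7}, {"linear": [1, 0, 0], "dr": [0, 0, 0], "jaw": -0.7}, {"linear": [1, 0, 0], "dr": [0, 0, 0], "jaw": -0.7}, {"linear": [1, 0, 0], "dr": [0, 0, 0], "jaw": -0.7}, {"linear": [1, 0, 0], "dr": [0, 0, 0], "jaw": -0.7}, {"linear": [0, 0, 0], "dr": [0, 0, 0], "jaw": -0.7}]}}

```text
clock: 11.8
tcp_pos: [0.4473, 0.3106, 0.1827]
tool_rot: [-0.003, 0.999, 0.038, 0.004]
contact_force: [-1.0, 0.7, 0.3]
width: 0.0129
```

```bash
python3 - <<'E'
from h import *
go(.472,.312,.180,4.35)
blank_wrist("pics/w7.png")
E
```

```text
t 11.8 p [0.4473 0.3106 0.1827] F [-1.   0.7  0.3] w 0.0129
dr [-0.006 -0.008  0.   ] lin now [2.48 0.05 0.29] lin after turn [2.48 0.04 0.27]
wrist blank [508.5 318.8] [54.6 98.1] 4.2 touches border False
```

View pics/w7.png

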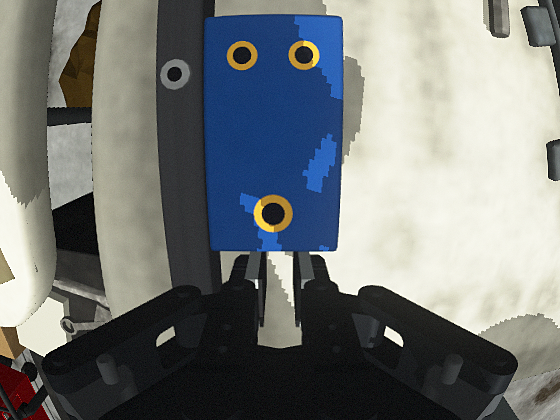

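The block stays flush with the bar at yaw 4.2°. About 25 mm remains to the stop.

Request:
{"method": "drive_tool", "body": {"motion": [{"linear": [0.6, 0, 0.1], "dr": [0, 0, 0], "jaw": -0.7}, {"linear": [0.5, 0, 0.1], "dr": [0, 0, 0], "jaw": -0.7}, {"linear": [0.5, 0, 0], "dr": [0, 0, 0], "jaw": -0.7}, {"linear": [0.3, 0, 0], "dr": [0, 0, 0], "jaw": -0.7}, {"linear": [0.2, 0, 0], "dr": [0, 0, 0], "jaw": -0.7}, {"linear": [0.2, 0, 0], "dr": [0, 0, 0], "jaw": -0.7}]}}

```text
clock: 12.45
tcp_pos: [0.4675, 0.3115, 0.1803]
tool_rot: [-0.002, 0.999, 0.038, 0.001]
contact_force: [-5.9, -0.4, 3.8]
width: 0.0128
```

Request:
{"method": "drive_tool", "body": {"motion": [{"linear": [0.2, 0, 0], "dr": [0, 0, 0], "jaw": -0.7}, {"linear": [0.2, 0, 0], "dr": [0, 0, 0], "jaw": -0.7}]}}

```text
clock: 12.65
tcp_pos: [0.4708, 0.3117, 0.1802]
tool_rot: [-0.001, 0.999, 0.039, -0.0]
contact_force: [-6.2, -0.1, 4.2]
width: 0.0128
```

Request:
{"method": "drive_tool", "body": {"motion": [{"linear": [0.2, 0, 0], "dr": [0, 0, 0], "jaw": -0.7}, {"linear": [0.2, 0, 0], "dr": [0, 0, 0], "jaw": -0.7}]}}

```text
clock: 12.85
tcp_pos: [0.4741, 0.3119, 0.1802]
tool_rot: [-0.001, 0.999, 0.039, -0.001]
contact_force: [-5.8, -1.0, 4.5]
width: 0.0132
```

Request:
{"method": "drive_tool", "body": {"motion": [{"linear": [0.2, 0, 0], "dr": [0, 0, 0], "jaw": -0.7}, {"linear": [0.2, 0, 0], "dr": [0, 0, 0], "jaw": -0.7}]}}

```text
clock: 13.05
tcp_pos: [0.4765, 0.3119, 0.18]
tool_rot: [-0.0, 0.999, 0.039, -0.003]
contact_force: [-19.3, 6.0, 13.1]
width: 0.0124
```

```bash
python3 - <<'E'
from h import *
go(.472,.312,.180,4.35)
im=blank_wrist("pics/w8.png")
E
```

```text
t 13.05 p [0.4765 0.3119 0.18  ] F [-19.3   6.   13.1] w 0.0124
dr [-0.001  0.006  0.002] lin now [-0.44 -0.04  0.01] lin after turn [-0.44 -0.04  0.  ]
wrist blank [535.6 320. ] [54.5 98.2] 4.5 touches border False
```

View pics/w8.png

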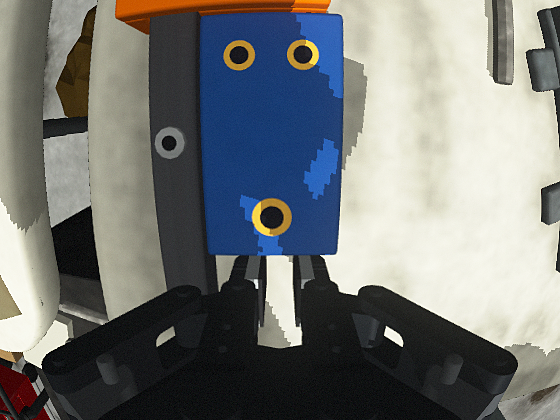

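The far end is at the orange stop (rows 10–15), with force rising. One more press to seat it.

Request:
{"method": "drive_tool", "body": {"motion": [{"linear": [0.2, -0.05, 0], "dr": [0, 0, 0], "jaw": -0.7}, {"linear": [0.3, 0, 0], "dr": [0, 0, 0], "jaw": -0.7}, {"linear": [0.3, 0, 0], "dr": [0, 0, 0], "jaw": -0.7}]}}

```text
clock: 13.4
tcp_pos: [0.4787, 0.3122, 0.1793]
tool_rot: [0.002, 0.999, 0.039, -0.01]
contact_force: [-21.3, 5.4, 13.4]
width: 0.0127
```

```bash
python3 - <<'E'
from h import *
go(.472,.312,.180,4.35)
im=blank_wrist("pics/w9.png")
h=cv2.cvtColor(im,cv2.COLOR_BGR2HSV)
E
```

```text
t 13.4 p [0.4787 0.3122 0.1793] F [-21.3   5.4  13.4] w 0.0127
dr [0.003 0.02  0.002] lin now [-0.67 -0.03 -0.06] lin after turn [-0.67 -0.03 -0.07]
wrist blank [535.8 319.9] [54.6 98.2] 4.6 touches border False
```

Request:
{"method": "drive_tool", "body": {"motion": [{"linear": [-0.5, 0, 0], "dr": [0, 0, 0], "jaw": -0.7}, {"linear": [-1, 0, 0], "dr": [0.003, 0.02, 0], "jaw": -0.7}, {"linear": [-1, 0.3, -1], "dr": [0, 0, 0], "jaw": -0.7}, {"linear": [0, 0.5, -3], "dr": [0, 0, 0], "jaw": -0.7}, {"linear": [0, 1, -4], "dr": [0, 0, 0], "jaw": -0.7}, {"linear": [3, 1, -2], "dr": [0, 0, 0], "jaw": -0.7}, {"linear": [3, 0, 0], "dr": [0, 0, 0], "jaw": -0.7}, {"linear": [0, 0, 0], "dr": [0, 0, 0], "jaw": -0.7}]}}

```text
clock: 14.25
tcp_pos: [0.5147, 0.2859, 0.2871]
tool_rot: [-0.0, 0.999, 0.041, 0.001]
contact_force: [0.9, 0.3, -0.9]
width: 0.0129
```

```bash
python3 - <<'E'
from h import *
go(.5,.3,.27,4.35)
im=blank_wrist("pics/w10.png")
h=cv2.cvtColor(im,cv2.COLOR_BGR2HSV)
b=big(mask(h,(100,150,60),(125,255,255),(0,0,560,420)));x,y,w,hh=cv2.boundingRect(b);print(x,y,w,hh)
c=im[max(0,y-40):y+hh+20,max(0,x-60):x+w+30];k=min(800/c.shape[1],600/c.shape[0]);cv2.imwrite("pics/w10c.png",cv2.resize(c,None,fx=k,fy=k,interpolation=cv2.INTER_CUBIC))
E
```

```text
t 14.25 p [0.5147 0.2859 0.2871] F [ 0.9  0.3 -0.9] w 0.0129
dr [ 0.    -0.001  0.005] lin now [-1.35 -1.53  1.7 ] lin after turn [-1.36 -1.52  1.71]
wrist blank [534.1 319.3] [55.  97.8] 4.6 touches border False
197 110 77 131
```

View pics/w10c.png

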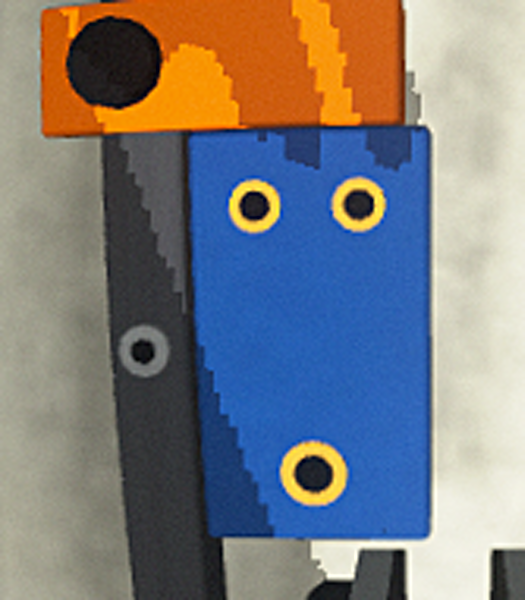

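The crop shows the block's end on the orange stop and its long side on the bar. The yaw reads 4.6° against 4.35° for the bar, so I'll give one light sideways nudge near the block's middle to make sure it is flat.

Request:
{"method": "drive_tool", "body": {"motion": [{"linear": [0, 2, 0], "dr": [0, 0, 0], "jaw": -1}, {"linear": [0.4, 2, 2], "dr": [0, 0, 0], "jaw": -1}, {"linear": [0, 0, 3], "dr": [0, 0, 0], "jaw": -1}, {"linear": [0, 0, 3], "dr": [0, 0, 0], "jaw": -1}, {"linear": [0, 0, 2.3], "dr": [0, 0, 0], "jaw": -1}, {"linear": [0, 0, 0], "dr": [0, 0, 0], "jaw": -1}]}}

```text
clock: 14.9
tcp_pos: [0.5149, 0.2441, 0.1826]
tool_rot: [0.0, 0.999, 0.041, -0.001]
contact_force: [-0.4, 0.0, 0.6]
width: -0.0001
```

```bash
python3 - <<'E'
from h import *
go(.525,.275,.181,4.35)
E
```

```text
t 14.9 p [0.5149 0.2441 0.1826] F [-0.4  0.   0.6] w -0.0001
dr [0.001 0.003 0.007] lin now [ 1.26 -3.    0.16] lin after turn [ 1.24 -3.01  0.16]
```

Request:
{"method": "drive_tool", "body": {"motion": [{"linear": [0.6, -1, 0], "dr": [0, 0, 0], "jaw": -1}, {"linear": [0.5, -1, 0], "dr": [0, 0, 0], "jaw": -1}, {"linear": [0, -0.5, 0], "dr": [0, 0, 0], "jaw": -1}, {"linear": [0, -0.3, 0], "dr": [0, 0, 0], "jaw": -1}, {"linear": [0, -0.2, 0], "dr": [0, 0, 0], "jaw": -1}]}}

```text
clock: 15.4
tcp_pos: [0.5239, 0.2789, 0.1867]
tool_rot: [-0.0, 0.999, 0.042, -0.0]
contact_force: [-0.9, -4.0, -0.1]
width: -0.0
```

Request:
{"method": "drive_tool", "body": {"motion": [{"linear": [0, -0.2, 0], "dr": [0, 0, 0], "jaw": -1}, {"linear": [0, -0.2, 0], "dr": [0, 0, 0], "jaw": -1}]}}

```text
clock: 15.6
tcp_pos: [0.5237, 0.2807, 0.1872]
tool_rot: [0.002, 0.999, 0.043, -0.0]
contact_force: [11.2, -31.3, -1.3]
width: 0.0003
```

Request:
{"method": "drive_tool", "body": {"motion": [{"linear": [0, 0.5, 0], "dr": [0, 0, 0], "jaw": -1}, {"linear": [0, 1.5, 0], "dr": [0, 0, 0], "jaw": -1}, {"linear": [0, 1, -3], "dr": [0, 0, 0], "jaw": -1}, {"linear": [0, 0, -4], "dr": [0, 0, 0], "jaw": -1}, {"linear": [-1, -1.5, -3], "dr": [0, 0, 0], "jaw": -1}, {"linear": [0, -2, 0], "dr": [0, 0, 0], "jaw": -1}, {"linear": [0, 0, 0], "dr": [0, 0, 0], "jaw": -1}]}}

```text
clock: 16.3
tcp_pos: [0.5131, 0.2799, 0.2916]
tool_rot: [0.002, 0.999, 0.042, -0.001]
contact_force: [1.5, -0.8, -0.6]
width: 0.0003
```

```bash
python3 - <<'E'
from h import *
go(.5147,.2859,.2871,4.35)
im=blank_wrist("pics/w11.png")
h=cv2.cvtColor(im,cv2.COLOR_BGR2HSV)
b=big(mask(h,(100,150,60),(125,255,255),(0,0,560,420)));x,y,w,hh=cv2.boundingRect(b);print(x,y,w,hh)
o=big(mask(h,(5,200,100),(20,255,255),(0,0,560,420)));bx=cv2.boundingRect(o)
print("blue far edge vs stop near edge rows, fence coords (m):")
u=np.array([np.cos(np.radians(4.35)),np.sin(np.radians(4.35))])
print("blue end x",np.percentile(wray(b,.024)@u,[98,100]).round(4),"stop face x",np.percentile(wray(o,.034)@u,[0,2,5]).round(4))
# fence outer top edge angle
d=mask(h,(0,0,0),(180,120,100),(max(0,x-60),y+10,x+w//3,y+hh-5));e=np.array([(np.flatnonzero(d[v])[0],v) for v in range(y+12,y+hh-8) if d[v].any()])
P=wray(e,.025);f=np.polyfit(P[:,0],P[:,1],1);f=np.polyfit(*P[abs(P[:,1]-np.polyval(f,P[:,0]))<.003].T,1);print("fence yaw",np.degrees(np.arctan(f[0])),"outer edge perp dist to blank centre: expect 48 mm;",1000*(np.polyval(f,.534)-.3195)*np.cos(np.arctan(f[0])))
c=im[max(0,y-40):y+hh+20,max(0,x-60):x+w+30];k=min(800/c.shape[1],600/c.shape[0]);cv2.imwrite("pics/w11c.png",cv2.resize(c,None,fx=k,fy=k,interpolation=cv2.INTER_CUBIC))
E
```

```text
t 16.3 p [0.5131 0.2799 0.2916] F [ 1.5 -0.8 -0.6] w 0.0003
dr [0.003 0.002 0.008] lin now [ 0.21 -0.58  0.45] lin after turn [ 0.21 -0.58  0.45]
wrist blank [535.9 319.8] [55.2 98.2] 4.2 touches border False
189 106 76 130
blue far edge vs stop near edge rows, fence coords (m):
blue end x [0.6078 0.6079] stop face x [0.6079 0.608  0.6081]
fence yaw 4.255745166080099 outer edge perp dist to blank centre: expect 48 mm; 47.50308247176261
```

View pics/w11c.png

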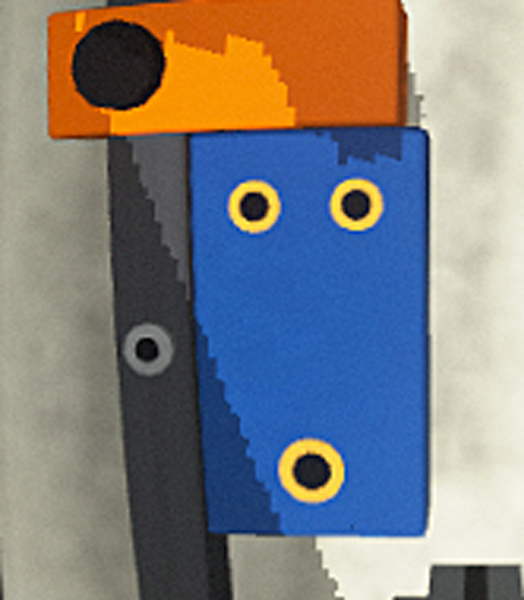

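The measurements agree: block yaw 4.2° against bar 4.26°, and block end 607.9 mm against stop face 608.0 mm. I'll take the hand well away and hand in.

Request:
{"method": "drive_tool", "body": {"motion": [{"linear": [0, 2, -3], "dr": [0, 0, 0], "jaw": -1}, {"linear": [0, 3, -3], "dr": [0, 0, 0], "jaw": -1}, {"linear": [0, 3, -2], "dr": [0, 0, 0], "jaw": -1}, {"linear": [0, 3, 0], "dr": [0, 0, 0], "jaw": -1}, {"linear": [0, 0, 0], "dr": [0, 0, 0], "jaw": -1}, {"linear": [0, 0, 0], "dr": [0, 0, 0], "jaw": -1}]}}

```text
clock: 16.95
tcp_pos: [0.5215, 0.1611, 0.372]
tool_rot: [0.003, 0.999, 0.042, -0.004]
contact_force: [1.0, 0.7, -0.6]
width: -0.0003
```

```bash
python3 - <<'E'
from h import *
from workcell import job_done
go(.5,.2,.35,4.35);blank_wrist("pics/w12.png");print(job_done())
E
```

```text
t 16.95 p [0.5215 0.1611 0.372 ] F [ 1.   0.7 -0.6] w -0.0003
dr [0.006 0.007 0.008] lin now [-1.8  -4.07  2.18] lin after turn [-1.85 -4.04  2.2 ]
wrist blank [535.8 319.7] [55.2 97.7] 4.5 touches border False
the job is handed in; nothing more can be done
None
```

The block is seated: one long side flat against the fence bar, its end against the orange stop, the two-bush end facing the stop. I only pushed it. I turned it with closed fingertips, pushed it to the bar with two fingertips, slid it along to the stop, and gave it one light sideways nudge. The hand then backed off clear, and I handed in at about 17 s.

- **Against the bar and stop:** the close wrist check gave block yaw 4.2° against 4.26° for the bar. The block end read 607.9 mm and the stop face 608.0 mm. The bar's outer edge was 47.5 mm from the block's centre, where a seated block should give 48 mm.
- **Final look:** from farther away the block's centre had not moved (535.8, 319.7 mm). The yaw read 4.5° there, 0.3° off the close reading. I put this down to the scatter between views of a few tenths of a degree, and did not check it again.
- **One failed check:** one measurement of the block from the top camera was unusable. The camera saw only part of the block during that look, probably because the arm was in the way, so I used the wrist camera instead.
- **Forces:** the highest wrist force I read was about 56 N, while pressing the block against the bar.
- **Other things on the table:** the path stayed clear of them in the pictures, but I did not measure their positions again at the end.

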